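# Fetch the dosing kit from under the clutter on its case

## Task

The dosing cup and the marker are wanted at the white filling tray, but they are in the clear-lidded blue case and a red can and a wooden brush stand on its lid: set both aside on the black mat, can upright, and swing the lid back until it stays open by itself. Put the cup upright into its ring on the tray and the marker into the two rests, without pushing the white bottle about. Then shut the lid and put can (upright) and brush back just where each was, the brush lying along the same direction.

Things in the scene. Friction and masses are not known exactly. Their poses are not given: they have to be found in the camera images.
- case: Blue case, fixed, outside 188 (x) x 306 (y) x 78 mm high, walls 4; origin under its centre, x to the back. Front tray (marker): x -90 to -13, full width, floor 40 mm up. Cup's compartment behind it: x -10 to +90, y -65 to +65, floor at 4, partitions 44 high. Side compartments: spare caps. Closed by a clear ribbed lid, 6 thick, solid, top at 84 mm, hinged at x = +94, z = 78 along y.
- case_lid (a joint): Hinge of the clear grey-rimmed lid (0.2 kg), rad: 0 shut, grows as it swings up and away from the robot, stop at 1.92. Almost no friction: it falls shut if let go below about 1.5, falls fully open and stays beyond about 1.65.
- lid_tab (a point): Grip point of the lid's grey pull tab, which sticks out 34 mm from the middle of the lid's front edge; 32 mm wide (along the case's y), 10 thick. The point is 22 mm out from the edge, 210 mm from the hinge; shut: x -116, z +79 mm in the case's frame. Nothing under or beside it. Fingers closing along the case's y and pointing down can hold it as a pivot through the whole swing.
- can: Red aerosol can, 59 mm diameter, 198 high (straight up to about 160, then dome and nozzle), 0.18 to 0.36 kg; origin at the centre of its foot, z up. Starts upright on the shut lid, towards its left or right end.
- brush: Wooden scrubbing brush, bristles down, 61 (its x) x 154 (its y) x 46 mm high, 70 g; origin at the centre of its underside, z up. Starts on the shut lid towards the other end from the can, its length roughly along the case's x. Take it across its width.
- cup: Light-grey dosing cup, open at the top, 68 mm high, diameter 49 at the foot and 65 at the rim, 30 g; origin at the centre of its foot, z up. Starts upright in the case's middle compartment, seen through the lid.
- pen: White marker with black cap, 135 mm long (its y), 17 thick, 15 g; origin at mid-length on its underside as it lies at the start (8 mm below its axis). Starts in the case's front tray, roughly along the case's y, seen through the lid.
- mat: Black rubber mat with ridges, fixed, 160 (x) x 220 (y) mm, 4 high; origin under its centre on the table. Room to set the can and the brush aside, to the left or right of the case. (Behind the left place stands a big carton whose flap, 0.25 to 0.35 m up, reaches forward to about x = 0.53 m from y = 0.37 m on: keep the hand clear of it.)
- tray: White filling tray, fixed, 160 (x) x 220 (y) mm, plate 6 thick; origin under its centre. Cup's ring: grey flared nest at x +30, y -52, top at 36 mm, inside 74 wide at the top, 58 at the bottom; the cup stands in it on the plate. Marker rests: two grey V blocks at x -50, y +42 and -42, tops at 25 mm, V 40 wide; the marker lies across both along y, middle at y 0, axis about 18 mm up.
- concentrate: White round bottle with blue cap, loose, 56 mm diameter, 190 high, 0.4 kg, standing on the filling tray at its x +30, y +62 mm; origin at the centre of its foot. Not to be pushed about.
Mind the look-alikes: they are no part of the job. There is more than one size of the cup; the one meant has the size given above.

How it is judged (in metres and radians):
On the way, in this order (a step that is already met when the one before it is completed fails the run):
1. the can upright and the brush flat, both set aside on the mat, the lid still shut (value of joint case_lid below 0.05 rad and x of can in the frame of mat between -0.07 and 0.07 m and y of can in the frame of mat between -0.1 and 0.1 m and z of each of can, brush in the frame of mat below 0.012 m and angle between can's own z axis and vertical below 0.1 rad and x of brush in the frame of mat between -0.07 and 0.07 m and y of brush in the frame of mat between -0.1 and 0.1 m and contact force between the fingers and can below 0.1 N and contact force between the fingers and brush below 0.1 N), for 0.2 s.
2. the lid open past upright, staying open untouched (value of joint case_lid above 1.7 rad and contact force between each of the arm, the fingers and case below 0.1 N), for 0.3 s.
3. the cup standing in its ring and the marker lying in both rests (x of cup in the frame of tray between 0.022 and 0.038 m and y of cup in the frame of tray between -0.06 and -0.044 m and z of cup in the frame of tray below 0.012 m and angle between cup's own z axis and vertical below 0.12 rad and x of pen in the frame of tray between -0.064 and -0.036 m and y of pen in the frame of tray between -0.018 and 0.018 m and z of pen in the frame of tray between 0.005 and 0.032 m and angle between the y axis of pen and the y axis of tray, either way round below 0.12 rad and contact force between the fingers and cup below 0.1 N and contact force between the fingers and pen below 0.1 N), for 0.2 s.
At the end, for the whole second after the job is handed in: Lid shut; can (upright) and brush (bristles down, along the case's x within 0.3 rad) on it within 15 mm of their starts; cup upright in its ring (8 mm); marker in both rests (0.12 rad, 18 mm endways); concentrate within 25 mm of its start; all at rest (value of joint case_lid below 0.04 rad and distance of each of can, brush from where it was at the start of the episode below 0.015 m and angle between can's own z axis and vertical below 0.1 rad and angle between brush's own z axis and vertical below 0.15 rad and angle between the y axis of brush and the x axis of case, either way round below 0.3 rad and x of cup in the frame of tray between 0.022 and 0.038 m and y of cup in the frame of tray between -0.06 and -0.044 m and z of cup in the frame of tray below 0.012 m and angle between cup's own z axis and vertical below 0.12 rad and x of pen in the frame of tray between -0.064 and -0.036 m and y of pen in the frame of tray between -0.018 and 0.018 m and z of pen in the frame of tray between 0.005 and 0.032 m and angle between the y axis of pen and the y axis of tray, either way round below 0.12 rad and distance of concentrate from where it was at the start of the episode below 0.025 m and linear speed of each of can, brush, cup, pen below 0.02 m/s); the robot touches nothing.
It fails at once if the can is knocked over (angle between can's own z axis and vertical above 0.7 rad).
It fails at once if the brush is turned over (angle between brush's own z axis and vertical above 1.2 rad).
It fails at once if the concentrate bottle is pushed more than 25 mm or tipped (distance of concentrate from where it was at the start of the episode above 0.025 m or angle between concentrate's own z axis and vertical above 0.3 rad).
It also fails if it takes over 144 s, if anything falls off the work surface, if the arm or the gripper's body presses on something with over 40 N, if the wrist force passes 120 N, or if a joint passes its speed limit or range.

## Robot

A 6-joint arm with a two-finger parallel gripper is mounted at the origin on a cart in front of the work surface, level with it; the furniture and walls round the work are solid. World frame = base frame: x ahead of the robot, y to its left, z up, the work surface at z = 0. Lengths are in mm, angles in rad, forces in N, time in s.
With the tool pointing down it reaches from about 350 to 975 mm from the base axis. Payload 7.1 kg.
Tool frame: the origin (TCP) lies midway between the tips of the shut fingers; the grasp point (between the pads) lies 19 mm behind it (ctrl.grip_point_offset is the distance from the TCP to the grasp point, in mm); z points along the fingers, y is the line along which they close (so a half turn about z gives the same grasp; the last joint's range is limited). The gripper opens to 88 mm and grips with 3 to 60 N. Pads are 20 mm wide; open, the fingers measure 115 mm over their backs; the gripper's body (75 mm by 178 mm) begins 61 mm behind the grasp point.
Start: joints at [-1.253, 0.423, 1.63, -0, 1.089, -0.019], TCP at [206.56, -589.862, 222.675] pointing down, gripper open.
Joint ranges: [-3, 3], [-0.9, 2.11], [0.09, 2.58], [-1.31, 4.45], [0.11, 2.69], [-2.54, 2.54]. Speed limits (rad/s): [2.39, 2.39, 3.01, 3.14, 3.14, 3.14].

## Interface

Orientations are given as a rotation vector (axis times angle).
In Python, from workcell import get_obs, optics, close_job, spotter, ctrl gives the robot as it stands. The module is installed in compiled form; this text tells all that it offers.
- The arm moves only by the tool move_arm, never from a script. Its argument "rows" is a list of rows, each a list of 5 numbers: the shift along the tool's x, y, z in cm, then the turn about the tool's z in degrees, then the opening in per cent of the stroke, from 0 (shut) to 100 (fully open). A call has 1 to 10 rows; each row shifts and turns the commanded pose from where the row before left it, along the tool's axes as they then stand; what a row does not reach is not made up. A row lasts 1/8 s, in which the tool goes at most 62.5 mm and 10.7 degrees, less where a joint would pass 70% of its speed; a pose out of reach is approached as far as the arm can. A call with a gripper value outside its range is refused whole. The fingers move at their own pace and stop on an object; the grip force is fixed at half the most. Time passes only in rows, so rows that do not move let the fingers close. It gives the time, the measured TCP pose, the force, the opening and the grip force at its end, in the units of the state.
- get_obs(): the state, without advancing time (a new reading comes with each control period).
- optics.get_image(name): name is "scene" or "top"; returns the picture (400x640x3 uint8, blue, green, red); there is no depth.
- optics.calibration(name): a dict with "camera_matrix" (3x3 intrinsics, pixels), "xyz" and "orientation" of the camera in the world. Camera axes: x right, y down, z forward; pixel columns grow to the right and rows downward; lengths in mm; the calibration is good to about 2 mm. A picture is of the moment at which its call begins. calibration takes no time and is no camera call.
- close_job(): hands the job in; it is judged then, once.
Trained networks look in the newest picture that a camera, given by its name, has taken for a name from the list of things; names that differ only in an ending like _2 or _b are one class to them, and where a whole thing is asked for, a point or a joint stands for the part that bears it (a point fixed in the world has none). Each returns a list of dicts, best first, with "conf" (0 to 1); they miss things now and then, are a little off and sometimes report something else, mostly with a low value. They report only what shows in the picture. A call takes as long as a camera call. They do not tell look-alikes from the thing itself.
- spotter.find_in(camera, label): "point" ([column, row] in pixels, amid what is visible of it).
- spotter.regions_of(camera, label): "region" (400x640 bool, what is visible of it) and "point" ([column, row] in pixels, amid what is visible of it).
The state is a dict: "t": time; "qpos": joint angles; "qvel": joint speeds; "joint_torque": joint torques, N m; "ee_pos": TCP position; "orientation": TCP orientation; "ft_force": force on the tool from outside, world axes, zero at the start; "moment": the same for the moment, N m; "width": finger opening in mm; "grasp_force": force on a finger pad.
Only numpy, scipy, OpenCV 4.12 (cv2) and the standard library are available. Lean on these libraries where they do the work, as an engineer would, in place of code of your own. Each camera call takes 0.05 s, during which the arm holds its last target. There are 200 camera calls.

## Working session

There is one attempt and no reset: what is moved stays moved. The work goes in short steps, Python scripts to look and compute and a tool call to move; the robot and the scene stay as the last step left them, time stands still between calls to the robot, and variables do not carry over. Pictures are saved under pics/ and viewed, at most 16 in all, crops included, and the job is handed in when it is done.

Besides the shell and the picture viewer there is one more tool, called as a command line: name --pt "numbers of a row" for each row, then --argument value for the rest. move_arm: Moves the arm, as the interface text tells. Its arguments: {"type":"object","properties":{"rows":{"type":"array","items":{"type":"array","items":{"type":"number"}}}},"required":["rows"]}

```bash
mkdir -p pics; cat > h.py <<'E'
import numpy as np, cv2
from scipy.spatial.transform import Rotation as R
from workcell import get_obs, optics, close_job, spotter, ctrl
def cal(c):
    d=optics.calibration(c); K=np.array(d["camera_matrix"]); o=np.array(d["orientation"])
    M=R.from_rotvec(o).as_matrix() if o.shape==(3,) else o
    return K,np.array(d["xyz"]),M
def px2w(c,p,z):
    K,x,M=cal(c); r=M@np.linalg.inv(K)@np.array([p[0],p[1],1.]); return x+r*(z-x[2])/r[2]
def w2px(c,P):
    K,x,M=cal(c); q=K@(M.T@(np.array(P,float)-x)); return q[:2]/q[2]
def shot(c,f):
    im=optics.get_image(c); cv2.imwrite("pics/"+f,im); return im
E
python3 - <<'E'
from h import *
np.set_printoptions(precision=2,suppress=True)
o=get_obs();print(o)
for c in("scene","top"):
    im=shot(c,c+"0.png");K,x,M=cal(c);print(c,K,x,M)
    for n in("case","case_lid","lid_tab","can","brush","cup","pen","mat","tray","concentrate"):
        print(c,n,[(np.round(d["point"]),round(d["conf"],2)) for d in spotter.find_in(c,n)[:4]])
E
```

```text
{'t': 0.0, 'qpos': array([-1.25,  0.42,  1.63, -0.  ,  1.09, -0.02]), 'qvel': array([-0.,  0., -0., -0.,  0.,  0.]), 'joint_torque': array([ -0.  , -54.46, -27.37,   0.06,   0.02,  -0.  ]), 'ee_pos': array([ 206.4 , -589.37,  221.92]), 'orientation': array([-3.1 , -0.53,  0.  ]), 'ft_force': array([ 0.16, -0.26,  0.77]), 'moment': array([ 0.03, -0.01,  0.03]), 'grasp_force': 0.0, 'width': 87.66593078440609}
scene [[486.25   0.   319.98]
 [  0.   486.25 204.19]
 [  0.     0.     1.  ]] [-354.69  449.66 1156.83] [[-0.46 -0.66  0.6 ]
 [-0.89  0.33 -0.31]
 [ 0.   -0.68 -0.74]]
scene case [(array([336., 210.]), 0.81), (array([246., 265.]), 0.61), (array([332., 190.]), 0.46)]
scene case_lid [(array([338., 206.]), 0.69)]
scene lid_tab [(array([306., 173.]), 0.39)]
scene can [(array([306., 173.]), 0.74), (array([366., 176.]), 0.58)]
scene brush [(array([366., 179.]), 0.72)]
scene cup [(array([228., 208.]), 0.76), (array([332., 187.]), 0.72)]
scene pen []
scene mat [(array([456., 201.]), 0.63)]
scene tray [(array([245., 265.]), 0.72)]
scene concentrate [(array([217., 250.]), 0.73)]
top [[377.85   0.   319.75]
 [  0.   377.85 201.35]
 [  0.     0.     1.  ]] [347.32  -0.86 985.91] [[-0.04 -0.98  0.21]
 [-1.    0.04 -0.01]
 [ 0.   -0.21 -0.98]]
top case [(array([346., 205.]), 0.94)]
top case_lid [(array([347., 221.]), 0.85)]
top lid_tab [(array([346., 226.]), 0.8)]
top can [(array([310., 176.]), 0.88), (array([217., 245.]), 0.41)]
top brush [(array([389., 197.]), 0.94), (array([346., 230.]), 0.17)]
top cup [(array([346., 187.]), 0.91), (array([390., 197.]), 0.74), (array([217., 160.]), 0.55)]
top pen [(array([341., 222.]), 0.85), (array([454., 232.]), 0.19)]
top mat [(array([454., 235.]), 0.81)]
top tray [(array([220., 245.]), 0.9), (array([308., 178.]), 0.54)]
top concentrate [(array([179., 225.]), 0.78)]
```

```bash
python3 - <<'E'
import cv2
a=cv2.imread("pics/top0.png")
cv2.imwrite("pics/t1.png",cv2.resize(a[120:300,150:520],None,fx=2.16,fy=2.16,interpolation=2))
a=cv2.imread("pics/scene0.png")
cv2.imwrite("pics/s1.png",cv2.resize(a[100:340,170:530],None,fx=2.2,fy=2.2,interpolation=2))
E
```

```text
(no output)
```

View pics/t1.png

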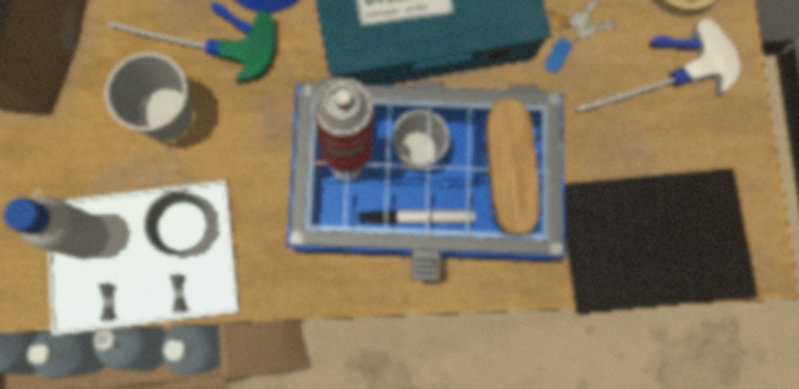

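View pics/s1.png

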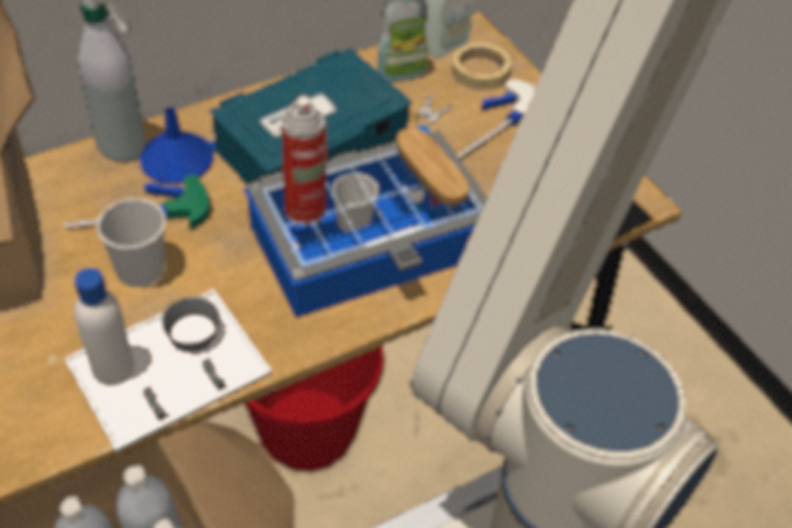

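```bash
python3 - <<'E'
from h import *
np.set_printoptions(precision=1,suppress=True)
im=optics.get_image("top")
for n,z in(("case_lid",84),("case",84),("mat",4),("tray",6),("brush",130),("pen",56),("lid_tab",84),("cup",72),("concentrate",100),("can",100)):
    for d in spotter.regions_of("top",n)[:2]:
        m=d["region"].astype(np.uint8)
        c=max(cv2.findContours(m,0,2)[0],key=cv2.contourArea)[:,0]
        w=np.array([px2w("top",p,z)[:2] for p in c],np.float32)
        (cx,cy),s,a=cv2.minAreaRect(w)
        print(n,round(d["conf"],2),m.sum(),"rect c",np.array([cx,cy]),"size",np.array(s),"ang",round(a,1),"px",c.min(0),c.max(0))
f=lambda u,v:(150+u/2.16,120+v/2.16)
for nm,z,pts in(("lid",84,[(290,246),(564,256),(297,85),(563,93)]),("mat",4,[(576,312),(755,297),(732,170),(567,184)]),("tray",6,[(53,332),(238,311),(226,181)]),("pen",56,[(360,216),(475,216)]),("brush",130,[(512,98),(518,234)]),("tab",84,[(427,265)]),("ring",42,[(181,224)]),("V",25,[(108,300),(179,293)]),("cuprim",72,[(419,139)]),("canTop",282,[(343,97)]),("bigcup",90,[(148,90)])):
    print(nm,[px2w("top",f(*p),z)[:2] for p in pts])
for nm,z,pts in(("canTop",282,[(304,103)]),("canfoot",84,[(305,210)]),("cuprim",72,[(354,187)]),("cupfoot",4,[(355,222)]),("brushEnds",130,[(412,132),(457,192)]),("tab",84,[(405,250)])):
    print("scene",nm,[px2w("scene",(170+p[0]/2.2,100+p[1]/2.2),z)[:2] for p in pts])
E
```

```text
case_lid 0.74 3260 rect c [531.6 -78.7] size [306.3 222.6] ang 85.7 px [284 158] [410 249]
case 0.8 7359 rect c [535.7 -77.4] size [312.  230.3] ang 86.0 px [282 156] [411 249]
mat 0.62 5033 rect c [ 464.1 -357.7] size [161.2 223.1] ang 3.9 px [411 197] [499 265]
tray 0.68 4663 rect c [468.7 263.5] size [161.  223.4] ang 4.9 px [172 204] [259 274]
brush 0.69 1273 rect c [ 535.2 -164.7] size [ 53.9 147.7] ang 88.2 px [374 166] [398 228]
pen 0.8 270 rect c [495.8 -65.1] size [129.6  15.1] ang 87.7 px [316 217] [368 223]
lid_tab 0.58 3375 rect c [530.8 -78.2] size [305.4 225.2] ang 84.8 px [284 159] [410 250]
cup 0.75 1232 rect c [650.2 236.4] size [112.4  91.6] ang 61.0 px [199 145] [238 185]
cup 0.55 562 rect c [585.2 -73.2] size [66.2 66. ] ang 24.7 px [332 170] [357 198]
concentrate 0.82 1026 rect c [492.8 333.4] size [122.7  56. ] ang 69.4 px [150 212] [199 240]
can 0.8 1020 rect c [594.5  15.2] size [ 68.4 108.2] ang 87.7 px [294 157] [322 200]
lid [array([463.2,  76.9]), array([ 439.9, -226. ]), array([649.9,  64.9]), array([ 628.1, -242. ])]
mat [array([ 381.1, -254.1]), array([ 390.1, -469.5]), array([ 545.7, -462.8]), array([ 536.3, -257.7])]
tray [array([382.7, 364.7]), array([398.3, 146.8]), array([556.3, 160.3])]
pen [array([498.3,  -2. ]), array([ 493. , -134.5])]
brush [array([ 610.3, -173.3]), array([ 460.3, -168. ])]
tab [array([436.1, -73.8])]
ring [array([499.5, 207.1])]
V [array([416.1, 295.1]), array([420.9, 212.6])]
cuprim [array([583. , -73.6])]
canTop [array([570.5,   9.4])]
bigcup [array([648.6, 235.4])]
scene canTop [array([564.1,  13.1])]
scene canfoot [array([568.9,  12.5])]
scene cuprim [array([588.2, -74.8])]
scene cupfoot [array([582.5, -75. ])]
scene brushEnds [array([ 597.8, -172. ]), array([ 466.6, -166. ])]
scene tab [array([442. , -74.2])]
```

```bash
cat >> h.py <<'E'
def go(tx,ty,tz,phi):
    "shift (cm, tool axes once turned) and turn (deg) to TCP x,y,z (mm) with closing direction azimuth phi (deg)"
    o=get_obs(); M=R.from_rotvec(o["orientation"]).as_matrix(); now=np.degrees(np.arctan2(M[1,1],M[0,1]))
    turn=(now-phi+90)%180-90
    M2=M@R.from_euler("z",turn,degrees=True).as_matrix()
    print("t %.1f at"%o["t"],np.round(o["ee_pos"],1),"phi %.1f"%now,"w %.1f"%o["width"],"-> turn %.1f shift"%turn,np.round(M2.T@(np.array([tx,ty,tz])-o["ee_pos"])/10,2))
E
python3 -c "
from h import *
go(535,-170.5,220,-92)"
```

```text
t 1.6 at [ 206.6 -589.9  222.7] phi -70.7 w 87.6 -> turn 21.3 shift [ 31.36 -43.06   0.27]
```

move_arm --pt "0 0 0 10.6 100" --pt "0 0 0 10.6 100" --pt "3.3 -4.2 0 0 100" --pt "3.3 -4.2 0 0 100" --pt "3.3 -4.2 0 0 100" --pt "3.3 -4.2 0 0 100" --pt "3.3 -4.2 0 0 100" --pt "3.3 -4.2 0 0 100" --pt "3.3 -4.2 0 0 100" --pt "3.3 -4.2 0 0 100"

```text
t: 2.9
ee_pos: [482.6, -261.5, 222.9]
orientation: [3.141, -0.052, 0.001]
ft_force: [0.7, 0.4, 0.3]
width: 87.8
grasp_force: 0.0
```

```bash
python3 -c "
from h import *
go(535,-170.5,180,-92)"
```

```text
t 2.9 at [ 482.6 -261.5  222.9] phi -91.9 w 87.8 -> turn 0.1 shift [ 4.91 -9.27  4.29]
```

move_arm --pt "2.5 -4.6 0 0 100" --pt "2.4 -4.6 0 0 100" --pt "0 0 4 0 100" --pt "0 0 3 0 100" --pt "0 0 0 0 100" --pt "0 0 0 0 100"

```text
t: 3.65
ee_pos: [534.2, -172.9, 153.7]
orientation: [3.141, -0.053, 0.002]
ft_force: [1.2, 0.5, 0.7]
width: 87.9
grasp_force: 0.0
```

```bash
python3 -c "
from h import *
go(535,-169,97,-92)
for c in('top','scene'):
  im=shot(c,c+'_b.png')
a=cv2.imread('pics/top_b.png')[140:260,300:430]; b=cv2.imread('pics/scene_b.png')[120:260,280:430]
cv2.imwrite('pics/b1.png',np.hstack([cv2.resize(a,(400,369)),cv2.resize(b,(395,369))]))"
```

```text
t 3.6 at [ 534.2 -172.9  153.7] phi -91.9 w 87.9 -> turn 0.1 shift [ 0.06 -0.39  5.67]
```

View pics/b1.png

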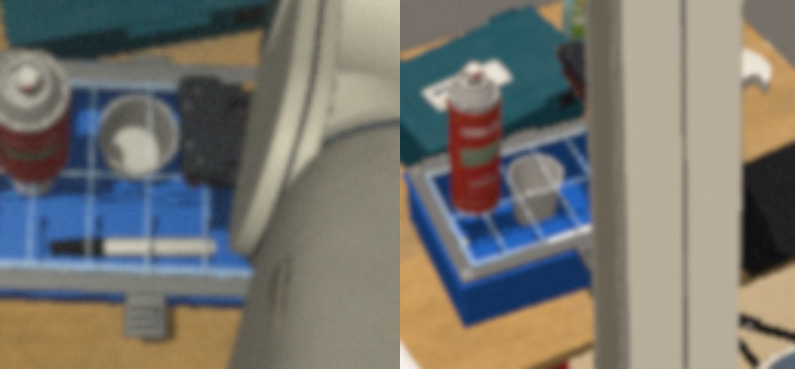

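move_arm --pt "0 -0.3 2 0 100" --pt "0 0 2 0 100" --pt "0 0 1.6 0 100" --pt "0 0 0 0 100" --pt "0 0 0 0 0" --pt "0 0 0 0 0" --pt "0 0 0 0 0" --pt "0 0 0 0 0" --pt "0 0 0 0 0"

```text
t: 4.88
ee_pos: [533.9, -169.5, 97.0]
orientation: [3.141, -0.052, 0.001]
ft_force: [-0.8, 0.7, 4.6]
width: 55.5
grasp_force: 30.0
```

move_arm --pt "0 0 -3 0 0" --pt "0 0 -4 0 0" --pt "-1.5 4.8 -1 0 0" --pt "-1.5 4.8 0 0 0" --pt "-1.5 4.8 0 0 0" --pt "-1.5 4.8 0 0 0" --pt "0 4.5 3 0 0" --pt "0 0 4 0 0" --pt "0 0 4 0 0"

```text
t: 6.0
ee_pos: [465.4, -405.1, 65.3]
orientation: [3.141, -0.054, 0.0]
ft_force: [-0.1, 0.4, -1.3]
width: 55.1
grasp_force: 29.9
```

```bash
python3 -c "
from h import *
go(466,-409,18,-92)"
```

```text
t 6.0 at [ 465.4 -405.1   65.3] phi -92.0 w 55.1 -> turn 0.0 shift [0.07 0.39 4.73]
```

move_arm --pt "0 0.3 2 0 0" --pt "0 0 2 0 0" --pt "0 0 0.6 0 0" --pt "0 0 0 0 0" --pt "0 0 0 0 100" --pt "0 0 0 0 100" --pt "0 0 0 0 100" --pt "0 0 -2 0 100" --pt "0 0 -4 0 100" --pt "0 0 -6 0 100"

```text
t: 7.25
ee_pos: [465.0, -406.7, 141.8]
orientation: [-3.139, 0.052, 0.003]
ft_force: [0.5, -0.1, 0.8]
width: 88.4
grasp_force: 0.0
```

move_arm --pt "0 0 -6 0 100" --pt "0 0 -6 0 100" --pt "0 0 -6 0 100" --pt "1.4 -5.5 0 0 100" --pt "1.4 -5.5 0 0 100" --pt "1.4 -5.5 0 0 100" --pt "1.4 -5.5 0 0 100" --pt "1.4 -5.5 0 0 100" --pt "1.4 -5.5 0 0 100"

```text
t: 8.38
ee_pos: [560.7, -78.5, 322.4]
orientation: [3.141, -0.052, 0.003]
ft_force: [-0.5, -0.6, -0.5]
width: 87.9
grasp_force: 0.0
```

```bash
python3 -c "
from h import *
go(567,11.5,320,-92)
im=shot('top','top2.png')
for n,z in(('can',282),('brush',50),('mat',4)):
  for d in spotter.regions_of('top',n)[:1]:
    c=max(cv2.findContours(d['region'].astype(np.uint8),0,2)[0],key=cv2.contourArea)[:,0]
    w=np.array([px2w('top',p,z)[:2] for p in c],np.float32); print(n,cv2.minAreaRect(w))
cv2.imwrite('pics/c2.png',cv2.resize(im[120:300,270:520],(800,576)))
"
```

```text
t 8.4 at [560.7 -78.5 322.4] phi -91.9 w 87.9 -> turn 0.1 shift [ 0.31 -9.02  0.24]
can ((545.0466918945312, 21.545461654663086), (27.219234466552734, 80.032958984375), 87.98973083496094)
brush ((468.10137939453125, -405.15631103515625), (145.09259033203125, 59.11835479736328), 6.105377197265625)
mat ((464.8782958984375, -456.9107666015625), (53.61137771606445, 164.4197540283203), 79.69678497314453)
```

View pics/c2.png

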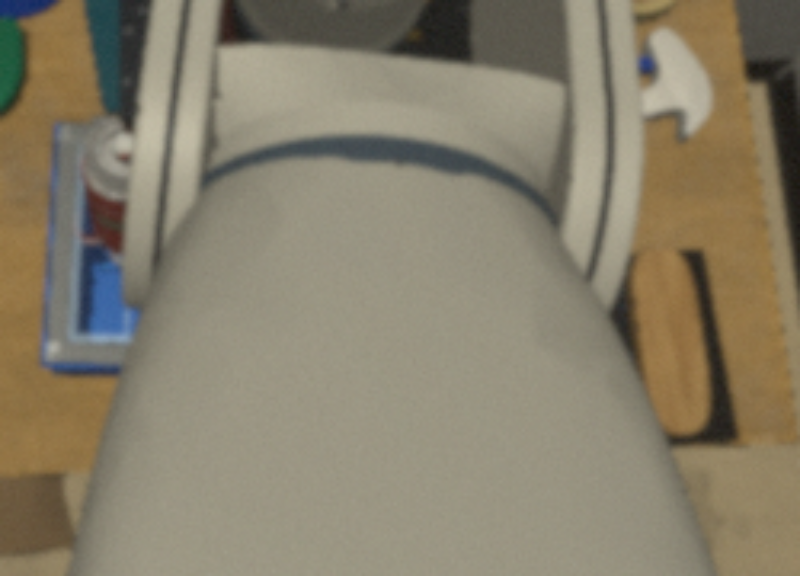

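move_arm --pt "0.3 -4.5 0 0 100" --pt "0.3 -4.5 0 0 100" --pt "0 0 0 0 100" --pt "0 0 2 0 100" --pt "0 0 3 0 100" --pt "0 0 3 0 100" --pt "0 0 2 0 100" --pt "0 0 0 0 100"

```text
t: 9.57
ee_pos: [568.5, 7.3, 219.6]
orientation: [3.141, -0.055, -0.005]
ft_force: [0.7, -0.0, -0.5]
width: 87.9
grasp_force: 0.0
```

```bash
python3 -c "
from h import *
go(567,11.5,210,-92);print(get_obs()['ft_force'])"
```

```text
t 9.6 at [568.5   7.3 219.6] phi -92.0 w 87.9 -> turn -0.0 shift [-0.16 -0.41  0.96]
[ 0.71607877 -0.04274958 -0.54628089]
```

move_arm --pt "-0.1 -0.4 0 0 100" --pt "0 0 0.9 0 100" --pt "0 0 0 0 100" --pt "0 0 0 0 60" --pt "0 0 0 0 60" --pt "0 0 0 0 0" --pt "0 0 0 0 0" --pt "0 0 0 0 0" --pt "0 0 0 0 0"

```text
t: 10.7
ee_pos: [568.9, 13.4, 211.8]
orientation: [3.141, -0.052, 0.0]
ft_force: [0.2, -1.6, 1.3]
width: 56.2
grasp_force: 30.0
```

move_arm --pt "0 0 -3 0 0" --pt "0 0 -4 0 0" --pt "-1.3 4.5 0 0 0" --pt "-1.4 4.6 0 0 0" --pt "-1.4 4.6 0 0 0" --pt "-1.4 4.6 0 0 0" --pt "-1.4 4.6 0 0 0" --pt "-1.4 4.6 0 0 0" --pt "-1.4 4.5 0 0 0" --pt "0 0 3 0 0"

```text
t: 11.95
ee_pos: [461.3, -306.7, 252.9]
orientation: [3.138, -0.058, 0.006]
ft_force: [0.5, 0.6, -2.5]
width: 56.0
grasp_force: 30.0
```

```bash
python3 -c "
from h import *
go(460.6,-304,132.5,-92);print(get_obs()['ft_force'])"
```

```text
t 11.9 at [ 461.3 -306.7  252.9] phi -92.1 w 56.0 -> turn -0.1 shift [-0.12 -0.3  12.04]
[ 0.53206449  0.6041986  -2.51839755]
```

move_arm --pt "0 -0.2 4 0 0" --pt "0 0 4 0 0" --pt "0 0 2.5 0 0" --pt "0 0 0.7 0 0" --pt "0 0 0 0 0"

```text
t: 12.58
ee_pos: [461.3, -301.1, 139.6]
orientation: [-3.141, 0.052, 0.001]
ft_force: [-0.8, 0.9, -3.5]
width: 56.0
grasp_force: 30.0
```

```bash
python3 -c "
from h import *
go(460.6,-304,132.5,-92);print(get_obs()['ft_force'])"
```

```text
t 12.6 at [ 461.3 -301.1  139.6] phi -91.9 w 56.0 -> turn 0.1 shift [-0.06  0.29  0.71]
[-0.78538952  0.9442313  -3.52549801]
```

move_arm --pt "0 0 0.4 0 0" --pt "0 0 0.2 0 0" --pt "0 0 0.1 0 0" --pt "0 0 0 0 0"

```text
t: 13.08
ee_pos: [461.3, -301.2, 132.8]
orientation: [3.141, -0.052, 0.0]
ft_force: [0.1, 0.1, -2.7]
width: 55.7
grasp_force: 30.0
```

move_arm --pt "0 0 0.1 0 0" --pt "0 0 0.05 0 0" --pt "0 0 0 0 0"

```text
t: 13.45
ee_pos: [461.7, -301.4, 131.8]
orientation: [3.141, -0.052, 0.001]
ft_force: [-0.7, 0.2, 4.2]
width: 55.7
grasp_force: 30.0
```

move_arm --pt "0 0 0 0 100" --pt "0 0 0 0 100" --pt "0 0 0 0 100" --pt "0 0 -2 0 100" --pt "0 0 -5 0 100" --pt "0 0 -6 0 100" --pt "0 0 -6 0 100" --pt "0 -4 0 2.4 100" --pt "0 -5 0 0 100" --pt "0 -5 0 0 100"

```text
t: 14.7
ee_pos: [469.9, -160.2, 321.3]
orientation: [3.139, -0.119, 0.001]
ft_force: [0.4, 0.9, -0.4]
width: 88.0
grasp_force: 0.0
```

```bash
python3 -c "
from h import *
go(431,-73.5,60,-94.3)
im=shot('top','top3.png')
for n,z in(('can',202),('brush',50)):
  for d in spotter.regions_of('top',n)[:1]:
    c=max(cv2.findContours(d['region'].astype(np.uint8),0,2)[0],key=cv2.contourArea)[:,0]
    w=np.array([px2w('top',p,z)[:2] for p in c],np.float32); print(n,cv2.minAreaRect(w),c.min(0),c.max(0))
a=shot('scene','scene3.png')
cv2.imwrite('pics/c3.png',np.hstack([cv2.resize(im[140:300,270:520],(450,288)),cv2.resize(a[130:290,330:530],(350,288))]))
"
```

```text
t 14.7 at [ 469.9 -160.2  321.3] phi -94.4 w 88.0 -> turn -0.1 shift [-4.54 -8.36 26.13]
can ((456.2316589355469, -278.81646728515625), (71.8509521484375, 25.67519760131836), 74.9102783203125) [432 216] [466 232]
brush ((465.61004638671875, -404.0087585449219), (68.16853332519531, 56.59953308105469), 1.0663264989852905) [467 213] [490 240]
```

View pics/c3.png

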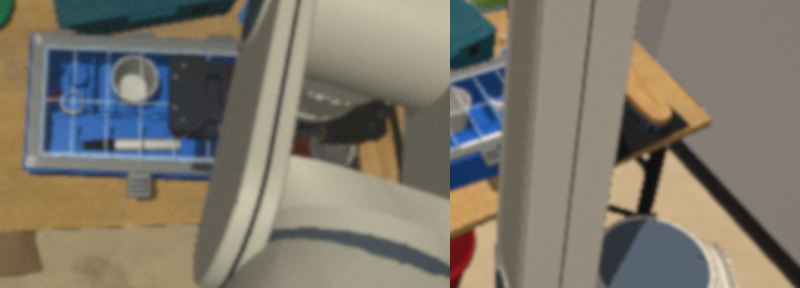

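move_arm --pt "-2.3 -4.2 3 0 100" --pt "-2.2 -4.2 3 0 100" --pt "0 0 5 0 100" --pt "0 0 5 0 100" --pt "0 0 5 0 100" --pt "0 0 3.5 0 100" --pt "0 0 1.6 0 100" --pt "0 0 0 0 100"

```text
t: 15.9
ee_pos: [430.9, -75.2, 58.9]
orientation: [-3.139, 0.12, 0.004]
ft_force: [0.8, -1.1, 0.1]
width: 87.8
grasp_force: 0.0
```

```bash
python3 -c "
from h import *
go(431,-73.5,60,-94.3);print(get_obs()['ft_force'])"
```

```text
t 15.9 at [430.9 -75.2  58.9] phi -94.4 w 87.8 -> turn -0.1 shift [-0.   -0.17 -0.11]
[ 0.80502278 -1.13517112  0.12691446]
```

move_arm --pt "0 0 0 0 0" --pt "0 0 0 0 0" --pt "0 0 0 0 0" --pt "0 0 0 0 0" --pt "0 0 0 0 0"

```text
t: 16.52
ee_pos: [431.6, -74.3, 60.4]
orientation: [3.139, -0.118, 0.001]
ft_force: [0.1, -0.0, -0.5]
width: 41.7
grasp_force: 0.0
```

move_arm --pt "0.1 0 -1.5 0 0" --pt "0.15 0 -1.6 0 0" --pt "0.7 0 -3.1 0 0" --pt "1.15 0 -2.9 0 0" --pt "1.6 0 -2.7 0 0" --pt "2.0 0 -2.5 0 0" --pt "0 0 0 0 0"

```text
t: 17.4
ee_pos: [489.3, -74.8, 204.7]
orientation: [-3.133, 0.12, -0.001]
ft_force: [-0.6, 22.2, 2.3]
width: 31.7
grasp_force: 30.0
```

```bash
python3 -c "
from h import *
go(431,-73.5,60,-94.3)"
```

```text
t 17.4 at [489.3 -74.8 204.7] phi -94.4 w 31.7 -> turn -0.1 shift [-5.83  0.4  14.46]
```

move_arm --pt "0 -0.2 0 0 0" --pt "0 0 0 0 0"

```text
t: 17.65
ee_pos: [488.0, -74.6, 203.2]
orientation: [-3.136, 0.119, 0.002]
ft_force: [-1.4, 10.5, 3.2]
width: 31.9
grasp_force: 30.0
```

```bash
python3 -c "
from h import *
im=shot('top','top4.png');a=shot('scene','scene4.png')
print(get_obs()['ee_pos'])
cv2.imwrite('pics/c4.png',np.hstack([cv2.resize(im[120:270,270:430],(400,375)),cv2.resize(a[110:270,270:430],(400,375))]))
"
```

```text
[487.89066864 -74.56642055 203.17245427]
```

View pics/c4.png

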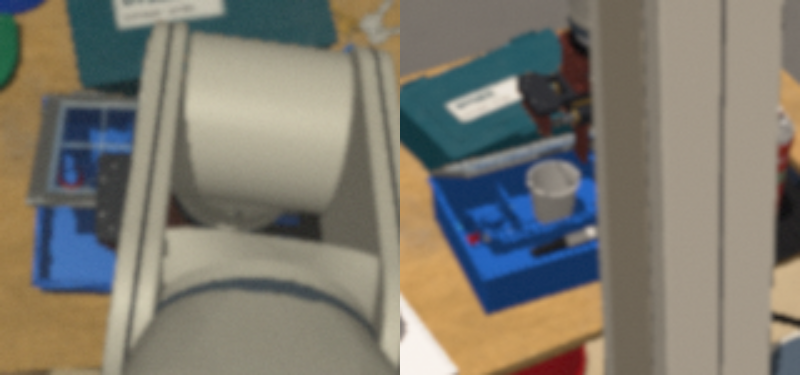

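move_arm --pt "2.3 0 -2.1 0 0" --pt "2.6 0 -1.8 0 0" --pt "2.85 0 -1.35 0 0" --pt "3.0 0 -0.9 0 0" --pt "3.1 0 -0.45 0 0" --pt "3.1 0 0 0 0" --pt "2.6 0 0.4 0 0" --pt "1.5 0 0.3 0 0" --pt "0 0 0 0 0"

```text
t: 18.88
ee_pos: [700.1, -91.4, 262.8]
orientation: [-3.138, 0.117, -0.003]
ft_force: [1.1, 4.0, 4.7]
width: 32.2
grasp_force: 30.0
```

```bash
python3 -c "
from h import *
go(431,-73.5,60,-94.3);print(get_obs()['ft_force'])"
```

```text
t 18.9 at [700.1 -91.4 262.8] phi -94.3 w 32.2 -> turn 0.0 shift [-27.01   0.26  20.22]
[1.13022488 4.01571635 4.73702879]
```

move_arm --pt "0 0 0 0 100" --pt "0 0 0 0 100" --pt "0 0 0 0 100" --pt "0 0 -4 0 100" --pt "0 0 -4 0 100" --pt "-5 0 -2 0 100" --pt "-5 0 0 0 100" --pt "-5 0 0 0 100" --pt "-5 0 0 0 100" --pt "0 0 0 0 60"

```text
t: 20.12
ee_pos: [496.1, -77.2, 362.6]
orientation: [3.139, -0.119, -0.0]
ft_force: [0.5, 0.5, 0.1]
width: 81.0
grasp_force: 0.0
```

move_arm --pt "0 0 0 -10.2 40" --pt "0 0 0 -10.2 40" --pt "0 0 0 -10.2 40" --pt "0 0 0 -10.2 40" --pt "0 0 0 -10.2 40" --pt "0 0 0 -10.2 40" --pt "0 0 0 -10.2 40" --pt "0 0 0 -10.2 40" --pt "0 0 0 -10.4 40"

```text
t: 21.25
ee_pos: [500.1, -77.6, 362.2]
orientation: [2.259, 2.183, 0.0]
ft_force: [-0.5, -1.2, 0.5]
width: 34.8
grasp_force: 0.0
```

```bash
python3 -c "
from h import *
go(496,-83,120,-2.3)
im=shot('top','top5.png');a=shot('scene','scene5.png')
for c,n,z in(('top','pen',56),('top','cup',72),('scene','pen',56),('scene','cup',72)):
  for d in spotter.regions_of(c,n)[:2]:
    k=max(cv2.findContours(d['region'].astype(np.uint8),0,2)[0],key=cv2.contourArea)[:,0]
    w=np.array([px2w(c,p,z)[:2] for p in k],np.float32); print(c,n,d['conf'],cv2.minAreaRect(w),k.min(0),k.max(0))
cv2.imwrite('pics/c5.png',np.hstack([cv2.resize(im[110:270,270:430],(400,400)),cv2.resize(a[100:260,270:430],(400,400))]))
"
```

```text
t 21.2 at [500.1 -77.6 362.2] phi -2.0 w 34.8 -> turn 0.3 shift [-0.56 -0.4  24.22]
top cup 0.93 ((646.4374389648438, 238.98680114746094), (107.27178192138672, 101.1468734741211), 0.2324790209531784) [199 145] [239 185]
top cup 0.68 ((581.2650146484375, -75.29541778564453), (14.167510986328125, 67.83965301513672), 80.48895263671875) [341 172] [348 198]
scene cup 0.97 ((635.5001831054688, 249.35659790039062), (91.38471221923828, 158.5570831298828), 65.47013854980469) [214 191] [244 230]
scene cup 0.95 ((562.811279296875, -60.40068054199219), (59.84638214111328, 112.21016693115234), 62.82459259033203) [321 179] [340 205]
```

View pics/c5.png

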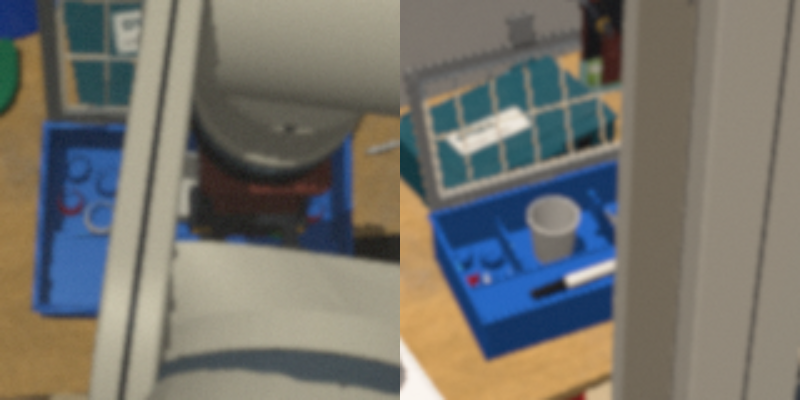

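```bash
python3 -c "
from h import *
print(px2w('scene',(323.2,217.2),48), px2w('scene',(270+213/2.5,100+264/2.5),48))
print(px2w('top',(316.7,220),48), px2w('top',(369.9,220),48))"
```

```text
[498.52971212  -1.35579436  48.        ] [ 495.90508543 -111.28174306   48.        ]
[499.56560131  -2.08486893  48.        ] [ 494.22064226 -135.64707638   48.        ]
```

move_arm --pt "-0.5 -0.4 5 0 40" --pt "0 0 5 0 40" --pt "0 0 5 0 40" --pt "0 0 5 0 40" --pt "0 0 4 0 40" --pt "0 0 0 0 40"

```text
t: 22.3
ee_pos: [492.8, -81.9, 119.8]
orientation: [-2.264, -2.171, 0.006]
ft_force: [-0.5, 0.5, 1.0]
width: 35.4
grasp_force: 0.0
```

```bash
python3 -c "
from h import *
go(496.5,-83,42,-2.3)"
```

```text
t 22.3 at [492.8 -81.9 119.8] phi -2.4 w 35.4 -> turn -0.1 shift [-0.1   0.42  7.78]
```

move_arm --pt "0 0.3 3 0 40" --pt "0 0 3 0 40" --pt "0 0 1.5 0 40" --pt "0 0 0 0 40"

```text
t: 22.8
ee_pos: [498.1, -82.4, 47.6]
orientation: [-2.266, -2.176, 0.0]
ft_force: [-0.7, -0.4, 0.3]
width: 35.5
grasp_force: 0.0
```

```bash
python3 -c "
from h import *
go(496.5,-83,43,-2.3);print(get_obs()['ft_force'])"
```

```text
t 22.8 at [498.1 -82.4  47.6] phi -2.3 w 35.5 -> turn -0.0 shift [-0.07 -0.16  0.46]
[-0.71984915 -0.40072187  0.31785094]
```

move_arm --pt "0 -0.1 0.4 0 40" --pt "0 0 0 0 40" --pt "0 0 0 0 0" --pt "0 0 0 0 0" --pt "0 0 0 0 0" --pt "0 0 0 0 0"

```text
t: 23.55
ee_pos: [497.0, -82.3, 43.4]
orientation: [2.265, 2.176, 0.0]
ft_force: [-0.1, 0.1, 3.9]
width: 14.2
grasp_force: 30.0
```

```bash
python3 -c "
from h import *
f=lambda u,v:(170+u/2.2,100+v/2.2)
for p,z in(((155,403),20),((214,374),20),((193,325),36)): print(px2w('scene',f(*p),z))
g=lambda u,v:(150+u/2.16,120+v/2.16)
print(px2w('top',g(182,224),36))
d=[x for x in spotter.regions_of('scene','tray')][0]
k=max(cv2.findContours(d['region'].astype(np.uint8),0,2)[0],key=cv2.contourArea)[:,0]
print(cv2.minAreaRect(np.array([px2w('scene',p,6)[:2] for p in k],np.float32)))
"
```

```text
[409.20141691 301.79459733  20.        ]
[416.21113162 218.69406523  20.        ]
[489.67518206 216.19215178  36.        ]
[500.37621316 207.23549945  36.        ]
((472.2907409667969, 266.4003601074219), (175.4234161376953, 221.77476501464844), 4.724380970001221)
```

move_arm --pt "0 0 -3 0 0" --pt "0 0 -4 0 0" --pt "0 0 -4 0 0" --pt "0 0 0 -6.9 0" --pt "4.7 -0.7 0 0 0" --pt "4.7 -0.7 0 0 0" --pt "4.7 -0.8 0 0 0" --pt "4.7 -0.8 0 0 0" --pt "4.7 -0.8 0 0 0"

```text
t: 24.72
ee_pos: [439.5, 150.2, 153.1]
orientation: [-2.131, -2.308, 0.0]
ft_force: [1.0, 0.1, -0.4]
width: 13.9
grasp_force: 30.0
```

```bash
python3 -c "
from h import *
go(419,242.5,90,4.6)
im=shot('top','top6.png');a=shot('scene','scene6.png')
for c,n,z in(('top','tray',6),('top','concentrate',100),('scene','tray',6)):
  for d in spotter.regions_of(c,n)[:1]:
    k=max(cv2.findContours(d['region'].astype(np.uint8),0,2)[0],key=cv2.contourArea)[:,0]
    w=np.array([px2w(c,p,z)[:2] for p in k],np.float32); print(c,n,d['conf'],cv2.minAreaRect(w),k.min(0),k.max(0))
cv2.imwrite('pics/c6.png',np.hstack([cv2.resize(im[150:290,150:290],(400,400)),cv2.resize(a[180:320,180:320],(400,400))]))
"
```

```text
t 24.7 at [439.5 150.2 153.1] phi 4.6 w 13.9 -> turn -0.0 shift [ 9.36 -1.3   6.31]
scene tray 0.69 ((471.3988037109375, 267.1482238769531), (175.4357452392578, 222.67430114746094), 5.199336051940918) [200 235] [292 304]
```

View pics/c6.png

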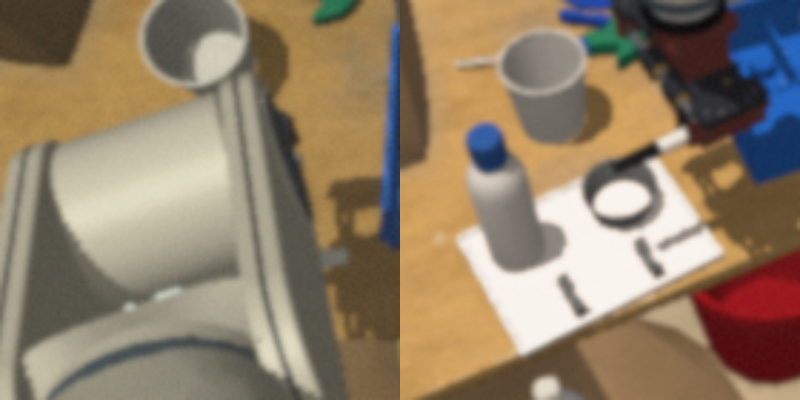

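```bash
python3 -c "
from h import *
s=400/140
f=lambda u,v:(180+(u-400)/s,180+v/s)
for p,z in(((521,354),6),((722,248),6),((457,240),6),((573,294),18),((650,256),18),((622,192),36)): print(px2w('scene',f(*p),z))
def T(x,y,c=(469,261.5),a=np.radians(4.6)): return np.array([c[0]+x*np.cos(a)-y*np.sin(a),c[1]+x*np.sin(a)+y*np.cos(a)])
im=cv2.imread('pics/top0.png')[190:290,160:270]; im=cv2.resize(im,None,fx=5.4,fy=5.4,interpolation=2)
def L(c,pts,z,off,s,im,col):
  q=np.array([(w2px(c,[*T(*p),z])-off)*s for p in pts]).astype(np.int32); cv2.polylines(im,[q],True,col,1)
th=np.linspace(0,6.28,40)
def draw(c,off,s,im):
  L(c,[(-80,-110),(80,-110),(80,110),(-80,110)],6,off,s,im,(0,0,255))
  L(c,[(30+37*np.cos(t),-52+37*np.sin(t)) for t in th],36,off,s,im,(0,200,0))
  L(c,[(30+29*np.cos(t),-52+29*np.sin(t)) for t in th],6,off,s,im,(0,200,0))
  for y in(42,-42): L(c,[(-70,y-6),(-30,y-6),(-30,y+6),(-70,y+6)],25,off,s,im,(255,0,255))
draw('top',np.array([160,190]),5.4,im)
a=cv2.resize(cv2.imread('pics/scene6.png')[215:315,195:300],None,fx=5.4,fy=5.4,interpolation=2)
draw('scene',np.array([195,215]),5.4,a)
o=np.hstack([im,a]); cv2.imwrite('pics/ov.png',cv2.resize(o,(798,int(o.shape[0]*798/o.shape[1]))))
"
```

```text
[378.58881   367.1583655   6.       ]
[402.82800644 146.43857395   6.        ]
[533.08399058 380.70615097   6.        ]
[411.29191188 300.97042413  18.        ]
[418.53789124 217.18173528  18.        ]
[491.48991745 215.53841947  36.        ]
```

View pics/ov.png

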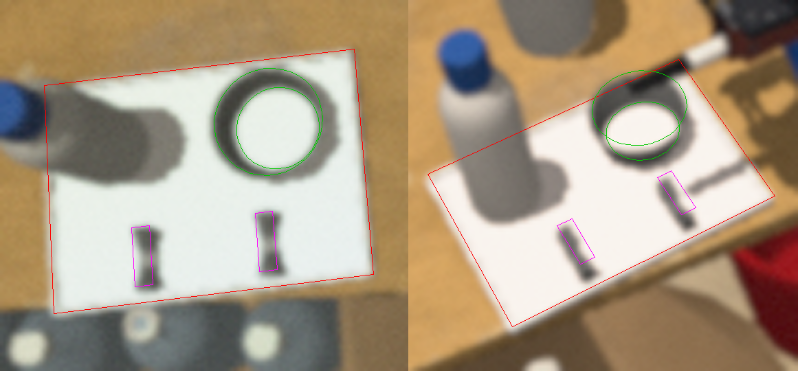

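move_arm --pt "4.6 -0.7 0 0 0" --pt "4.6 -0.6 0 0 0" --pt "0 0 3 0 0" --pt "0 0 4 0 0" --pt "0 0 3 0 0" --pt "0 0 0 0 0"

```text
t: 25.72
ee_pos: [418.8, 237.6, 51.4]
orientation: [-2.132, -2.306, 0.007]
ft_force: [-0.2, -0.2, -0.5]
width: 14.3
grasp_force: 30.0
```

```bash
python3 -c "
from h import *
go(418.5,241.5,15,4.6)"
```

```text
t 25.7 at [418.8 237.6  51.4] phi 4.5 w 14.3 -> turn -0.1 shift [0.4  0.02 3.64]
```

move_arm --pt "0.4 0 1.5 0 0" --pt "0 0 1.2 0 0" --pt "0 0 0.6 0 0" --pt "0 0 0 0 0"

```text
t: 26.22
ee_pos: [419.3, 243.5, 19.9]
orientation: [-2.13, -2.309, 0.001]
ft_force: [0.6, -0.0, -0.5]
width: 14.0
grasp_force: 30.0
```

move_arm --pt "0 0 0.2 0 0" --pt "0 0 0 0 0" --pt "0 0 0 0 40" --pt "0 0 0 0 40" --pt "0 0 0 0 40" --pt "0 0 -1 0 40" --pt "0 0 -3 0 40" --pt "0 0 -5 0 40" --pt "0 0 -5 0 40"

```text
t: 27.35
ee_pos: [419.1, 243.3, 160.1]
orientation: [-2.131, -2.309, 0.0]
ft_force: [1.2, 0.4, -0.1]
width: 35.0
grasp_force: 0.0
```

move_arm --pt "-5 0 0 0 90" --pt "-5 0 0 0 100" --pt "-5 0 0 -10.1 100" --pt "0 0 0 -10.2 100" --pt "0 0 0 -10.2 100" --pt "0 0 0 -10.2 100" --pt "0 0 0 -10.1 100" --pt "0 0 0 -10.1 100" --pt "0 0 0 -10.1 100" --pt "0 0 0 -10.1 100"

```text
t: 28.6
ee_pos: [431.4, 96.1, 158.8]
orientation: [0.12, 3.139, 0.0]
ft_force: [-0.1, -0.3, 0.1]
width: 88.0
grasp_force: 0.0
```

```bash
python3 -c "
from h import *
go(584.5,-74.5,130,85.7)
im=shot('top','top7.png');a=shot('scene','scene7.png')
for c,n,z in(('top','pen',24),('top','cup',72),('top','cup',4)):
  for d in spotter.regions_of(c,n)[:2]:
    k=max(cv2.findContours(d['region'].astype(np.uint8),0,2)[0],key=cv2.contourArea)[:,0]
    w=np.array([px2w(c,p,z)[:2] for p in k],np.float32); print(c,n,d['conf'],cv2.minAreaRect(w),k.min(0),k.max(0))
cv2.imwrite('pics/c7.png',np.hstack([cv2.resize(im[140:290,160:370],(440,314)),cv2.resize(a[180:320,180:340],(359,314))]))
"
```

```text
t 28.6 at [431.4  96.1 158.8] phi 85.6 w 88.0 -> turn -0.1 shift [-16.55 -15.86   2.89]
top cup 0.69 ((583.828369140625, -74.35536193847656), (67.13229370117188, 65.02884674072266), 25.0559139251709) [332 171] [357 199]
top cup 0.58 ((647.7610473632812, 239.9361114501953), (99.40986633300781, 102.79608917236328), 87.74371337890625) [199 145] [238 184]
top cup 0.69 ((601.4259033203125, -79.82398986816406), (72.12736511230469, 69.86730194091797), 25.055700302124023) [332 171] [357 199]
top cup 0.58 ((670.1156005859375, 257.8525390625), (106.80646514892578, 110.44474792480469), 87.74378967285156) [199 145] [238 184]
```

View pics/c7.png

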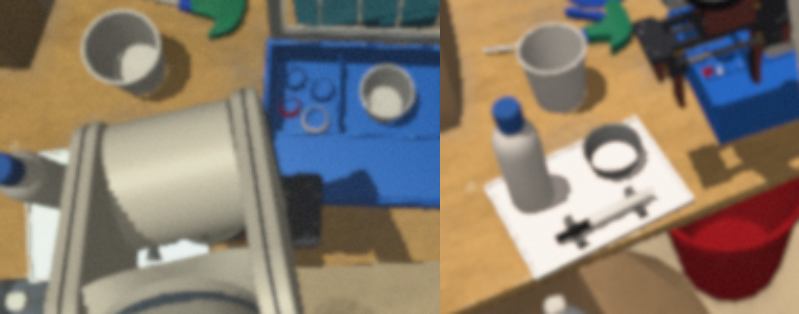

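move_arm --pt "-3.3 -3.2 0 0 100" --pt "-3.3 -3.2 0 0 100" --pt "-3.3 -3.2 0 0 100" --pt "-3.3 -3.2 0 0 100" --pt "-3.3 -3.1 0 0 100" --pt "0 0 3 0 100" --pt "0 0 0 0 100"

```text
t: 29.72
ee_pos: [580.9, -76.1, 126.2]
orientation: [-0.134, -3.134, -0.001]
ft_force: [0.2, 0.7, 0.9]
width: 87.5
grasp_force: 0.0
```

```bash
python3 -c "
from h import *
go(584,-74.5,47,85.7)"
```

```text
t 29.7 at [580.9 -76.1 126.2] phi 85.1 w 87.5 -> turn -0.6 shift [-0.33  0.18  7.92]
```

move_arm --pt "-0.2 0.1 2.5 0 100" --pt "0 0 2.5 0 100" --pt "0 0 2.3 0 100" --pt "0 0 0.5 0 100" --pt "0 0 0 0 100" --pt "0 0 0 0 0" --pt "0 0 0 0 0" --pt "0 0 0 0 0" --pt "0 0 0 0 0" --pt "0 0 0 0 0"

```text
t: 30.98
ee_pos: [585.4, -75.1, 50.7]
orientation: [0.129, 3.138, -0.0]
ft_force: [0.9, 1.2, 5.5]
width: 62.6
grasp_force: 30.0
```

move_arm --pt "0 0 -2 0 0" --pt "0 0 -5 0 0" --pt "0 0 -5 0 0" --pt "3.2 4.2 0 0 0" --pt "3.2 4.2 0 0 0" --pt "3.2 4.2 0 0 0" --pt "0 0 0 10.1 0" --pt "0 0 0 10.1 0" --pt "0 0 0 10.1 0" --pt "0 0 0 10.1 0"

```text
t: 32.22
ee_pos: [499.4, 58.4, 171.1]
orientation: [1.213, 2.897, 0.0]
ft_force: [-0.4, 0.1, -1.0]
width: 63.0
grasp_force: 30.0
```

move_arm --pt "0 0 0 10.1 0" --pt "0 0 0 10.1 0" --pt "0 0 0 10.1 0" --pt "0 0 0 10.1 0" --pt "4.5 0 0 0 0" --pt "4.5 0 0 0 0" --pt "0 0 0 0 0"

```text
t: 33.1
ee_pos: [492.3, 150.1, 171.1]
orientation: [2.129, 2.31, 0.001]
ft_force: [0.6, -0.6, -0.1]
width: 62.7
grasp_force: 30.0
```

```bash
python3 -c "
from h import *
go(501.5,211.5,100,4.6)"
```

```text
t 33.1 at [492.3 150.1 171.1] phi 4.7 w 62.7 -> turn 0.1 shift [6.05 1.4  7.11]
```

move_arm --pt "3 0.7 0 0 0" --pt "3 0.7 0 0 0" --pt "0 0 3 0 0" --pt "0 0 3 0 0" --pt "0 0 1 0 0" --pt "0 0 0 0 0"

```text
t: 33.85
ee_pos: [501.7, 208.3, 100.2]
orientation: [-2.134, -2.306, 0.001]
ft_force: [-0.2, 0.9, -1.0]
width: 63.0
grasp_force: 30.0
```

```bash
python3 -c "
from h import *
go(501.5,211.5,53,4.6)
a=shot('scene','scene8.png');cv2.imwrite('pics/c8.png',cv2.resize(a[180:300,180:340],(800,600),interpolation=2))
"
```

```text
t 33.9 at [501.7 208.3 100.2] phi 4.4 w 63.0 -> turn -0.2 shift [0.32 0.01 4.72]
```

View pics/c8.png

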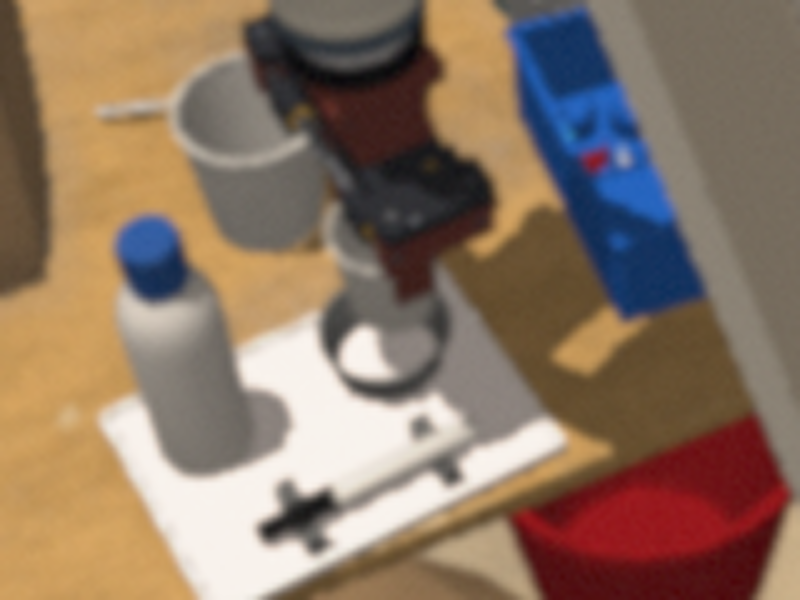

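move_arm --pt "0.3 -0.2 1.5 0 0" --pt "0 0 1.2 0 0" --pt "0 0 1 0 0" --pt "0 0 0 0 0"

```text
t: 34.4
ee_pos: [498.9, 211.6, 62.1]
orientation: [-2.132, -2.306, 0.003]
ft_force: [0.6, -0.1, -1.0]
width: 63.0
grasp_force: 30.0
```

```bash
python3 -c "
from h import *
go(499.5,211,53,4.6);print(get_obs()['ft_force'],get_obs()['moment'])"
```

```text
t 34.4 at [498.9 211.6  62.1] phi 4.5 w 63.0 -> turn -0.1 shift [-0.06  0.06  0.91]
[ 0.62544317 -0.07462489 -1.02239524] [ 0.04487197 -0.07991969 -0.01239075]
```

move_arm --pt "0 0 0.5 0 0" --pt "0 0 0.2 0 0" --pt "0 0 0 0 0"

```text
t: 34.78
ee_pos: [499.6, 211.8, 56.2]
orientation: [-2.133, -2.306, -0.0]
ft_force: [0.1, 0.3, -1.3]
width: 63.4
grasp_force: 30.0
```

```bash
python3 -c "
from h import *
go(499.5,211,53,4.6);print(get_obs()['ft_force'],get_obs()['moment'])"
```

```text
t 34.8 at [499.6 211.8  56.2] phi 4.5 w 63.4 -> turn -0.1 shift [-0.08 -0.01  0.32]
[ 0.06728065  0.34118336 -1.27141337] [-0.05848428 -0.08115292  0.02027382]
```

move_arm --pt "0 0 0.2 0 0" --pt "0 0 0 0 0" --pt "0 0 0 0 100" --pt "0 0 0 0 100" --pt "0 0 0 0 100" --pt "0 0 -2 0 100" --pt "0 0 -5 0 100" --pt "0 0 -5 0 100" --pt "0 0 -6 0 100" --pt "-5 0 -3 0 100"

```text
t: 36.02
ee_pos: [504.9, 163.7, 267.8]
orientation: [2.127, 2.309, 0.008]
ft_force: [0.6, 0.5, 0.4]
width: 87.6
grasp_force: 0.0
```

move_arm --pt "-5 0 0 10.5 100" --pt "-5 0 0 10.5 100" --pt "0 0 0 10.5 100" --pt "0 0 0 10.5 100" --pt "0 0 0 10.5 100" --pt "0 0 0 10.5 100" --pt "0 0 0 10.5 100" --pt "0 0 0 10.5 100" --pt "0 0 0 10.5 100" --pt "0 0 0 4.4 100"

```text
t: 37.28
ee_pos: [501.9, 62.4, 264.2]
orientation: [3.139, -0.127, -0.0]
ft_force: [-0.5, -0.5, 0.8]
width: 87.8
grasp_force: 0.0
```

```bash
python3 -c "
from h import *
go(709,-93,380,-94.3)
im=shot('top','top9.png');a=shot('scene','scene9.png')
for c,n,z in(('top','pen',24),('top','cup',74),('scene','lid_tab',350),('top','lid_tab',350)):
  for d in spotter.regions_of(c,n)[:2]:
    k=max(cv2.findContours(d['region'].astype(np.uint8),0,2)[0],key=cv2.contourArea)[:,0]
    w=np.array([px2w(c,p,z)[:2] for p in k],np.float32); print(c,n,d['conf'],cv2.minAreaRect(w),k.min(0),k.max(0))
cv2.imwrite('pics/c9.png',np.hstack([cv2.resize(im[100:280,150:390],(440,330)),cv2.resize(a[90:310,180:420],(359,330))]))
"
```

```text
t 37.3 at [501.9  62.4 264.2] phi -94.6 w 87.8 -> turn -0.3 shift [ 21.81  13.94 -11.58]
top cup 0.52 ((523.187255859375, 197.29617309570312), (19.828157424926758, 9.966290473937988), 87.71292877197266) [231 210] [239 214]
scene lid_tab 0.65 ((404.61767578125, 81.85810852050781), (161.14694213867188, 39.43037796020508), 81.87301635742188) [280 161] [342 185]
top lid_tab 0.93 ((617.7769165039062, -97.13894653320312), (220.38719177246094, 133.15310668945312), 85.47367095947266) [306  92] [427 162]
```

View pics/c9.png

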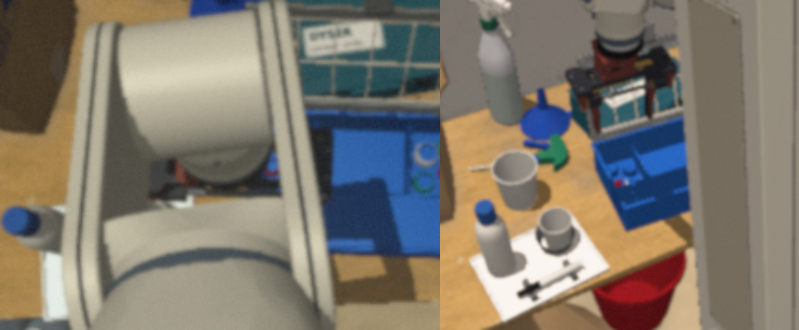

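move_arm --pt "0 0 -6 0 100" --pt "0 0 -5.6 0 100" --pt "3.7 2.4 0 0 100" --pt "3.7 2.4 0 0 100" --pt "3.7 2.3 0 0 100" --pt "3.7 2.3 0 0 100" --pt "3.7 2.3 0 0 100" --pt "3.6 2.2 0 0 100" --pt "0 0 3 0 100" --pt "0 0 0 0 100"

```text
t: 38.83
ee_pos: [710.5, -93.3, 346.9]
orientation: [-3.139, 0.121, 0.009]
ft_force: [0.2, -0.0, 0.1]
width: 88.2
grasp_force: 0.0
```

```bash
python3 -c "
from h import *
go(711,-92,264,-94.3)
im=shot('top','top10.png');a=shot('scene','scene10.png')
cv2.imwrite('pics/c10.png',cv2.resize(a[60:220,270:470],(750,600),interpolation=2))
"
```

```text
t 38.8 at [710.5 -93.3 346.9] phi -94.4 w 88.2 -> turn -0.1 shift [ 0.09 -0.13  8.29]
```

View pics/c10.png

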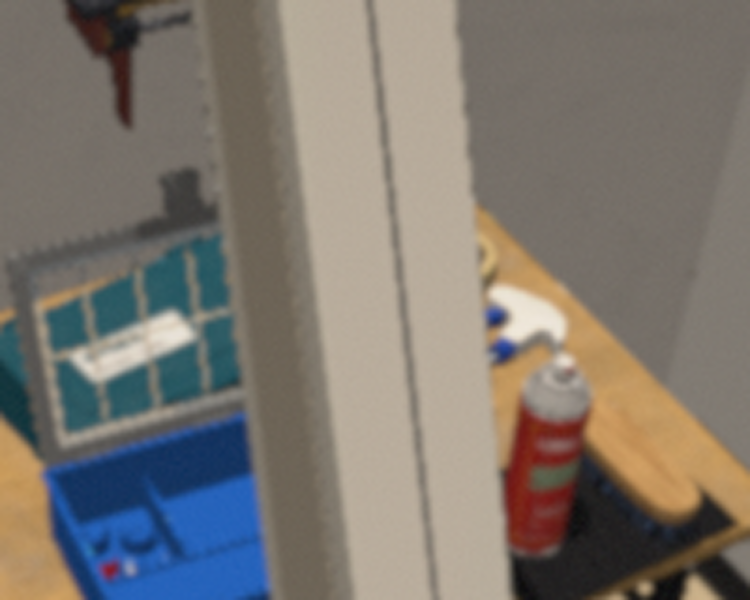

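move_arm --pt "0 0 3 0 100" --pt "0 0 3 0 100" --pt "0 0 2.1 0 100" --pt "0 0 0 0 0" --pt "0 0 0 0 0" --pt "0 0 0 0 0" --pt "0 0 0 0 0" --pt "0 0 0 0 0" --pt "0 0 0 0 0" --pt "0 0 0 0 0"

```text
t: 40.17
ee_pos: [711.8, -92.5, 269.3]
orientation: [-3.138, 0.121, -0.0]
ft_force: [-0.3, 3.4, 1.3]
width: 31.5
grasp_force: 30.0
```

```bash
python3 -c "
from h import *
go(711,-92,264,-94.3);print(get_obs()['ft_force'])"
```

```text
t 40.2 at [711.8 -92.5 269.3] phi -94.4 w 31.5 -> turn -0.1 shift [-0.09 -0.04  0.53]
[-0.3300124   3.4149447   1.28717828]
```

move_arm --pt "0 0 0 0 60" --pt "0 0 0 0 60" --pt "0 0 0.4 0 60" --pt "0 0 0.4 0 60" --pt "0 0 0 0 0" --pt "0 0 0 0 0" --pt "0 0 0 0 0" --pt "0 0 0 0 0" --pt "0 0 0 0 0"

```text
t: 41.3
ee_pos: [711.8, -92.5, 261.2]
orientation: [-3.138, 0.121, -0.0]
ft_force: [0.7, 5.0, -0.2]
width: 32.1
grasp_force: 30.0
```

```bash
python3 -c "
from h import *
go(711,-92,264,-94.3);print(get_obs()['ft_force'])"
```

```text
t 41.3 at [711.8 -92.5 261.2] phi -94.4 w 32.1 -> turn -0.1 shift [-0.09 -0.04 -0.28]
[ 0.66783343  4.98802497 -0.15691088]
```

move_arm --pt "-2.4 0 -0.7 0 0" --pt "-3.1 0 -0.5 0 0" --pt "-3.15 0 0 0 0" --pt "-3.1 0 0.45 0 0" --pt "-3.0 0 0.9 0 0" --pt "-2.85 0 1.35 0 0" --pt "-2.6 0 1.8 0 0" --pt "-2.3 0 2.15 0 0" --pt "-2.0 0 2.45 0 0" --pt "0 0 0 0 0"

```text
t: 42.55
ee_pos: [464.5, -72.7, 180.8]
orientation: [-3.136, 0.122, 0.007]
ft_force: [-4.5, 12.8, 5.0]
width: 31.5
grasp_force: 30.0
```

move_arm --pt "-1.6 0 2.7 0 0" --pt "-1.15 0 2.9 0 0" --pt "-0.7 0 3.0 0 0" --pt "-0.15 0 1.6 0 0" --pt "-0.05 0 1.3 0 0" --pt "0 0 0 0 0" --pt "0 0 0 0 0"

```text
t: 43.42
ee_pos: [428.0, -69.9, 66.4]
orientation: [-3.137, 0.122, 0.01]
ft_force: [-4.1, 15.4, 0.1]
width: 31.7
grasp_force: 30.0
```

```bash
python3 -c "
from h import *
go(431.6,-74.3,60.4,-94.3);print(get_obs()['ft_force'])"
```

```text
t 43.4 at [428.  -69.9  66.4] phi -94.5 w 31.7 -> turn -0.2 shift [0.39 0.42 0.59]
[-4.11353518 15.44470466  0.09903471]
```

move_arm --pt "0 0 0.4 0 0" --pt "0 0 0 0 0" --pt "0 0 0 0 100" --pt "0 0 0 0 100" --pt "0 0 0 0 100" --pt "0 0 -3 0 100" --pt "0 0 -6 0 100" --pt "0 0 -6 0 100" --pt "0 0 -6 0 100" --pt "0 0 -5 -2.4 100"

```text
t: 44.68
ee_pos: [431.2, -71.9, 326.1]
orientation: [3.14, -0.055, 0.004]
ft_force: [0.3, -0.4, 0.0]
width: 87.7
grasp_force: 0.0
```

```bash
python3 -c "
from h import *
go(461.5,-301.4,320,-92)"
```

```text
t 44.7 at [431.2 -71.9 326.1] phi -92.0 w 87.7 -> turn 0.0 shift [ 3.83 22.83  0.63]
```

move_arm --pt "0.8 4.6 0 0 100" --pt "0.8 4.6 0 0 100" --pt "0.8 4.6 0 0 100" --pt "0.7 4.5 0 0 100" --pt "0.7 4.5 0 0 100" --pt "0 0 0 0 100" --pt "0 0 4 0 100" --pt "0 0 4 0 100" --pt "0 0 0 0 100"

```text
t: 45.8
ee_pos: [459.0, -298.7, 240.8]
orientation: [-3.138, 0.055, 0.008]
ft_force: [-0.5, -0.1, 1.1]
width: 88.0
grasp_force: 0.0
```

```bash
python3 -c "
from h import *
go(461.5,-301.4,132,-92)"
```

```text
t 45.8 at [ 459.  -298.7  240.8] phi -92.0 w 88.0 -> turn -0.0 shift [ 0.31  0.29 10.87]
```

move_arm --pt "0.2 0.1 3 0 100" --pt "0 0 3 0 100" --pt "0 0 3 0 100" --pt "0 0 1.5 0 100" --pt "0 0 0 0 100"

```text
t: 46.42
ee_pos: [463.2, -301.6, 138.6]
orientation: [-3.141, 0.055, 0.0]
ft_force: [0.5, -0.1, 0.8]
width: 87.7
grasp_force: 0.0
```

```bash
python3 -c "
from h import *
go(461.5,-301.4,132,-92);print(get_obs()['ft_force'])"
```

```text
t 46.4 at [ 463.2 -301.6  138.6] phi -92.0 w 87.7 -> turn -0.0 shift [-0.17 -0.02  0.66]
[ 0.47504446 -0.05971704  0.81415333]
```

move_arm --pt "-0.1 0 0.5 0 100" --pt "0 0 0 0 100" --pt "0 0 0 0 60" --pt "0 0 0 0 60" --pt "0 0 0 0 0" --pt "0 0 0 0 0" --pt "0 0 0 0 0" --pt "0 0 0 0 0"

```text
t: 47.42
ee_pos: [462.0, -301.9, 133.3]
orientation: [3.141, -0.056, 0.0]
ft_force: [-0.0, -1.2, 2.1]
width: 55.9
grasp_force: 30.0
```

```bash
python3 -c "
from h import *
go(568.5,12,300,-92);print(get_obs()['ft_force'])"
```

```text
t 47.4 at [ 462.  -301.9  133.3] phi -92.0 w 55.9 -> turn -0.0 shift [  9.55 -31.74 -16.68]
[-1.71127109e-03 -1.17907761e+00  2.14040490e+00]
```

move_arm --pt "0 0 -3 0 0" --pt "0 0 -5 0 0" --pt "0 0 -6 0 0" --pt "1.35 -4.5 0 0 0" --pt "1.35 -4.5 0 0 0" --pt "1.35 -4.5 0 0 0" --pt "1.35 -4.5 0 0 0" --pt "1.35 -4.5 0 0 0" --pt "1.35 -4.5 0 0 0" --pt "1.35 -4.5 0 0 0"

```text
t: 48.68
ee_pos: [567.2, 11.3, 272.5]
orientation: [3.141, -0.055, -0.002]
ft_force: [2.0, -0.7, -2.7]
width: 55.9
grasp_force: 30.0
```

move_arm --pt "0 0 2 0 0" --pt "0 0 2 0 0" --pt "0 0 0 0 0"

```text
t: 49.05
ee_pos: [565.8, 10.0, 231.1]
orientation: [-3.141, 0.055, 0.008]
ft_force: [-0.0, -0.4, -2.4]
width: 55.8
grasp_force: 30.0
```

```bash
python3 -c "
from h import *
go(568.7,12,213.3,-92);print(get_obs()['ft_force'])"
```

```text
t 49.0 at [565.8  10.  231.1] phi -92.0 w 55.8 -> turn -0.0 shift [ 0.29 -0.21  1.78]
[-0.00593013 -0.44055979 -2.44183615]
```

move_arm --pt "0.1 0 1.2 0 0" --pt "0 0 0.4 0 0" --pt "0 0 0 0 0" --pt "0 0 0 0 0"

```text
t: 49.55
ee_pos: [568.8, 9.6, 217.6]
orientation: [-3.141, 0.056, -0.001]
ft_force: [-0.9, 0.2, -2.3]
width: 55.7
grasp_force: 30.0
```

```bash
python3 -c "
from h import *
go(568.7,12,213.3,-92);print(get_obs()['ft_force'])"
```

```text
t 49.5 at [568.8   9.6 217.6] phi -92.0 w 55.7 -> turn -0.0 shift [-0.02 -0.24  0.43]
[-0.94981485  0.19436905 -2.3398031 ]
```

move_arm --pt "0 -0.2 0.3 0 0" --pt "0 0 0.1 0 0" --pt "0 0 0 0 0" --pt "0 0 0 0 0"

```text
t: 50.05
ee_pos: [568.7, 11.7, 213.3]
orientation: [-3.141, 0.056, -0.0]
ft_force: [-0.1, 0.9, -1.8]
width: 55.9
grasp_force: 30.0
```

move_arm --pt "0 0 0.1 0 0" --pt "0 0 0 0 0" --pt "0 0 0 0 0"

```text
t: 50.42
ee_pos: [569.1, 11.7, 213.2]
orientation: [-3.141, 0.056, -0.002]
ft_force: [-1.3, 0.5, 6.8]
width: 55.7
grasp_force: 30.0
```

move_arm --pt "0 0 0 0 100" --pt "0 0 0 0 100" --pt "0 0 0 0 100" --pt "0 0 -2 0 100" --pt "0 0 -5 0 100" --pt "0 0 -5 0 100" --pt "-0.4 5 0 0 100" --pt "-0.4 5 0 0 100" --pt "-0.4 5 0 0 100" --pt "-0.4 5 0 0 100"

```text
t: 51.68
ee_pos: [545.2, -189.1, 332.2]
orientation: [3.141, -0.055, 0.0]
ft_force: [1.1, 0.2, -0.0]
width: 87.7
grasp_force: 0.0
```

```bash
python3 -c "
from h import *
go(466,-408,120,-92)
for c in('top','scene'):
  shot(c,c+'11.png')
  for n,z in(('brush',50),('can',282),('concentrate',100),('lid_tab',84)):
   for d in spotter.regions_of(c,n)[:1]:
    k=max(cv2.findContours(d['region'].astype(np.uint8),0,2)[0],key=cv2.contourArea)[:,0]
    w=np.array([px2w(c,p,z)[:2] for p in k],np.float32); print(c,n,round(d['conf'],2),cv2.minAreaRect(w),k.min(0),k.max(0))
im=cv2.imread('pics/top11.png');a=cv2.imread('pics/scene11.png')
cv2.imwrite('pics/c11.png',np.hstack([cv2.resize(im[130:280,270:510],(480,300)),cv2.resize(a[110:270,260:430],(319,300))]))
"
```

```text
t 51.7 at [ 545.2 -189.1  332.2] phi -92.0 w 87.7 -> turn -0.0 shift [-7.15 22.15 21.22]
top can 0.71 ((542.6531982421875, 10.131685256958008), (88.63322448730469, 52.946868896484375), 0.3542289435863495) [295 157] [323 201]
top concentrate 0.76 ((492.935791015625, 333.5478515625), (124.92042541503906, 57.42072677612305), 69.43355560302734) [149 211] [199 240]
top lid_tab 0.79 ((499.8539733886719, -55.662109375), (339.26971435546875, 180.2586212158203), 64.27339935302734) [283 159] [409 249]
scene brush 0.82 ((456.88714599609375, -396.05908203125), (72.27764892578125, 169.6951446533203), 86.82791137695312) [421 167] [456 203]
scene can 0.97 ((478.06854248046875, 58.306663513183594), (51.262542724609375, 217.92706298828125), 63.14341354370117) [298 144] [317 202]
scene concentrate 0.92 ((494.8930969238281, 334.4212341308594), (54.478919982910156, 191.31602478027344), 84.18112182617188) [202 223] [229 275]
scene lid_tab 0.74 ((532.1785278320312, -10.312362670898438), (174.87429809570312, 227.09347534179688), 86.09009552001953) [282 180] [355 227]
```

View pics/c11.png

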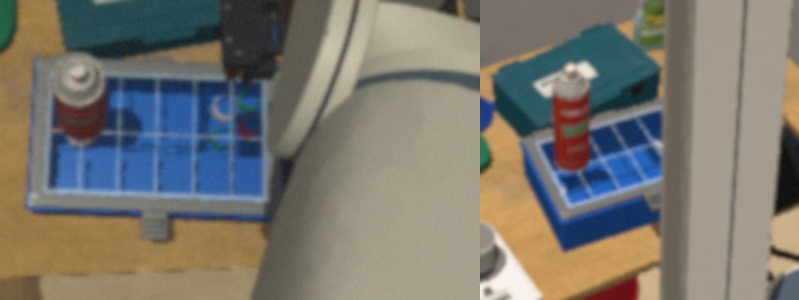

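move_arm --pt "-1.4 4.4 2 0 100" --pt "-1.4 4.4 4 0 100" --pt "-1.5 4.4 4 0 100" --pt "-1.4 4.5 4 0 100" --pt "-1.4 4.4 3 0 100" --pt "0 0 4 0 100" --pt "0 0 0 0 100"

```text
t: 53.05
ee_pos: [465.1, -404.3, 119.3]
orientation: [-3.137, 0.056, 0.008]
ft_force: [-0.6, 1.5, 0.3]
width: 88.1
grasp_force: 0.0
```

```bash
python3 -c "
from h import *
go(465.5,-408,19,-92)
for c in('top','scene'):
  shot(c,c+'12.png')
im=cv2.imread('pics/top12.png');a=cv2.imread('pics/scene12.png')
cv2.imwrite('pics/c12.png',np.hstack([cv2.resize(im[180:280,390:510],(400,333)),cv2.resize(a[140:240,380:500],(400,333))]))
"
```

```text
t 53.0 at [ 465.1 -404.3  119.3] phi -92.0 w 88.1 -> turn -0.0 shift [ 0.1   0.41 10.03]
```

View pics/c12.png

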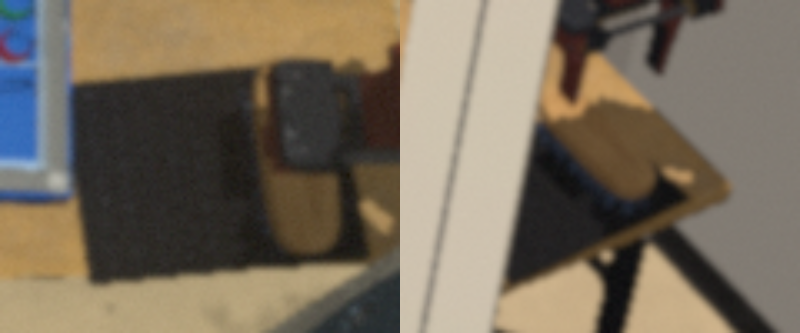

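move_arm --pt "0 0.2 4 0 100" --pt "0 0 3 0 100" --pt "0 0 2.5 0 100" --pt "0 0 0.4 0 100" --pt "0 0 0 0 100" --pt "0 0 0 0 0" --pt "0 0 0 0 0" --pt "0 0 0 0 0" --pt "0 0 0 0 0" --pt "0 0 0 0 0"

```text
t: 54.4
ee_pos: [466.8, -408.1, 23.5]
orientation: [3.141, -0.055, 0.0]
ft_force: [0.1, 0.8, 3.7]
width: 54.1
grasp_force: 30.0
```

```bash
python3 -c "
from h import *
go(534,-169.5,180,-92);print(get_obs()['ft_force'])"
```

```text
t 54.4 at [ 466.8 -408.1   23.5] phi -92.0 w 54.1 -> turn -0.0 shift [  5.89 -24.08 -15.66]
[0.05299039 0.84682326 3.72096312]
```

move_arm --pt "0 0 -3 0 0" --pt "0 0 -5 0 0" --pt "0 0 -5 0 0" --pt "0 0 -2 0 0" --pt "1.2 -4.8 0 0 0" --pt "1.2 -4.8 0 0 0" --pt "1.2 -4.8 0 0 0" --pt "1.2 -4.8 0 0 0" --pt "1.2 -4.8 0 0 0" --pt "0 0 3 0 0"

```text
t: 55.65
ee_pos: [536.8, -167.6, 143.5]
orientation: [3.141, -0.049, 0.004]
ft_force: [-0.3, -0.2, -0.6]
width: 53.6
grasp_force: 29.7
```

move_arm --pt "0 0 2 0 0" --pt "0 0 0 0 0" --pt "0 0 0 0 0"

```text
t: 56.02
ee_pos: [535.1, -170.4, 123.1]
orientation: [-3.141, 0.056, 0.001]
ft_force: [0.7, 0.3, -0.7]
width: 54.2
grasp_force: 29.7
```

```bash
python3 -c "
from h import *
go(535.5,-170,103.5,-92);print(get_obs()['ft_force'])"
```

```text
t 56.0 at [ 535.1 -170.4  123.1] phi -92.0 w 54.2 -> turn -0.0 shift [ 0.04 -0.04  1.96]
[ 0.73714513  0.3325386  -0.65852731]
```

move_arm --pt "0 0 1 0 0" --pt "0 0 0.6 0 0" --pt "0 0 0.2 0 0" --pt "0 0 0 0 0" --pt "0 0 0 0 0"

```text
t: 56.65
ee_pos: [535.3, -170.3, 105.3]
orientation: [3.141, -0.055, 0.001]
ft_force: [0.4, 0.2, -0.4]
width: 54.4
grasp_force: 29.7
```

move_arm --pt "0 0 0.2 0 0" --pt "0 0 0 0 0" --pt "0 0 0 0 100" --pt "0 0 0 0 100" --pt "0 0 0 0 100" --pt "0 0 -2 0 100" --pt "0 0 -5 0 100" --pt "0 0 -6 0 100" --pt "0 5 0 0 100" --pt "0 5 0 0 100"

```text
t: 57.9
ee_pos: [532.1, -271.1, 234.6]
orientation: [3.14, -0.053, 0.003]
ft_force: [0.1, -0.1, -0.4]
width: 87.9
grasp_force: 0.0
```

move_arm --pt "-3 5 0 0 100" --pt "-3 5 0 0 100" --pt "-3 5 0 0 100" --pt "-3 5 0 0 100" --pt "-3 5 0 0 100" --pt "-3 4 0 0 100" --pt "-3 4 0 0 100" --pt "0 0 0 0 100" --pt "0 0 0 0 100"

```text
t: 59.02
ee_pos: [310.1, -592.0, 232.8]
orientation: [-3.14, 0.056, 0.0]
ft_force: [0.3, 0.1, 0.2]
width: 88.0
grasp_force: 0.0
```

```bash
python3 -c "
from h import *
print(get_obs()['ee_pos'])
for f in ('13',):
 for c in('top','scene'):
  shot(c,c+f+'.png')
  for n,z in(('brush',130),('can',282),('concentrate',100),('cup',74),('pen',24)):
   for d in spotter.regions_of(c,n)[:2]:
    k=max(cv2.findContours(d['region'].astype(np.uint8),0,2)[0],key=cv2.contourArea)[:,0]
    w=np.array([px2w(c,p,z)[:2] for p in k],np.float32); r=cv2.minAreaRect(w); print(c,n,round(d['conf'],2),np.round(r[0]),np.round(r[1]),round(r[2],1),k.min(0),k.max(0))
im=cv2.imread('pics/top13.png');a=cv2.imread('pics/scene13.png')
cv2.imwrite('pics/c13.png',np.hstack([cv2.resize(im[130:290,150:420],(440,261)),cv2.resize(a[110:310,180:440],(359,261))]))
"
```

```text
[ 310.09064315 -591.99866866  232.80464033]
top brush 0.9 [ 536. -168.] [150.  54.] 1.4 [376 165] [400 228]
top can 0.61 [543.  10.] [51. 84.] 87.7 [296 158] [322 200]
top concentrate 0.66 [494. 333.] [124.  58.] 69.4 [150 211] [199 239]
top cup 0.95 [644. 240.] [104.  98.] 0.3 [199 146] [238 185]
top cup 0.66 [500. 208.] [66. 62.] 87.7 [217 209] [244 234]
top pen 0.59 [419. 260.] [ 20. 136.] 6.8 [187 252] [241 263]
scene brush 0.9 [ 525. -160.] [162.  62.] 4.6 [351 159] [382 194]
scene can 0.97 [478.  58.] [ 56. 218.] 63.1 [297 144] [318 202]
scene concentrate 0.7 [493. 335.] [ 55. 191.] 84.2 [203 223] [230 276]
scene concentrate 0.6 [463. 225.] [58. 98.] 67.1 [246 228] [267 256]
scene cup 0.71 [633. 249.] [ 92. 159.] 66.7 [214 191] [244 230]
scene cup 0.57 [484. 215.] [62. 98.] 85.0 [245 228] [267 255]
scene pen 0.52 [454. 270.] [167. 223.] 5.4 [200 236] [291 304]
scene pen 0.49 [414. 265.] [ 21. 133.] 3.6 [230 265] [273 288]
```

View pics/c13.png

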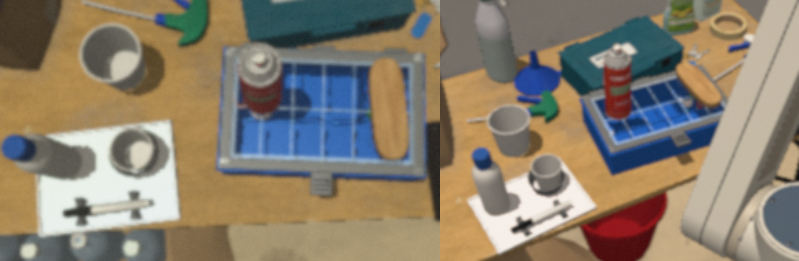

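```bash
python3 -c "
from h import *
for ctr in((501,211),(499,210)):
 for c in('top','scene'):
  q=np.array([w2px(c,[ctr[0]+32.5*np.cos(t),ctr[1]+32.5*np.sin(t),74]) for t in np.linspace(0,6.28,60)]);print(ctr,c,q.min(0).round(1),q.max(0).round(1))
"
```

```text
(501, 211) top [216.  208.1] [242.7 234.4]
(501, 211) scene [245.2 227.3] [268.1 245.2]
(499, 210) top [216.4 208.9] [243.1 235.2]
(499, 210) scene [245.8 227.7] [268.7 245.5]
```

The cup's outline matches an upright cup standing in its ring, in both views. Handing in.

```bash
python3 -c "
from h import *
print(close_job())"
```

```text
the job is handed in; nothing more can be done
None
```

I finished the job and handed it in at about 60 s of the 144 s allowed; no pass/fail verdict came back. In the last pictures the cup stands in its ring, the marker lies in both rests, the lid is shut, and the can and brush are back within about 5 mm of their starts, with the bottle not visibly moved.

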